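Secure the fence and hold a block tight for checking

TASK

On the checking fixture, first turn the red turnbutton all the way round so that it points squarely at the back of the blue fence and secures it, with the fence still fully forward. Then bring the bare aluminium block square against the front of the fence, lying flat on the plate, and hold it there with one firm diagonal push (about 15 to 20 N, forwards and down) that presses it against the fence and onto the plate at the same time. Finish while still holding that push, and leave everything else on the table where it is.

Things in the scene. Friction and masses are not known exactly. Their poses are not given: they have to be found in the camera images.
- fixture: checking fixture, fixed: dark steel plate 320 (x) x 300 (y) x 12 thick. Origin: centre of its underside (upper face at z = 12 mm). Its +x points from the robot's side towards the blue fence; turned by up to 0.25 rad. Two aluminium rails, 20 high above the plate, guide the fence's ends at y = -108 and +108 (x 25 to 125).
- fence: blue sliding fence on the plate: upright bar 16 thick (x 0 to 16) x 196 long (y) x 45 high. Origin: middle of the lower edge of its front face (towards robot and block), on the plate; axes as the fixture's. Home: origin at fixture x = +30 mm. Slides in +x (2 N of friction, up to 30 mm) unless the turnbutton is turned behind it; then it gives 2 mm at most.
- turnbutton (a joint): angle (rad) of the red turnbutton on the plate behind the fence. 0: its arm points to fixture +y, parallel to the fence, fence free. Grows counterclockwise from above. 1.57 (hard stop): arm points squarely at the fence's back, rounded tip 1 mm behind it, fence secured. Starts at 0 to 0.5. Stays where left; friction 0.06 N m.
- turnbutton_pivot (a point): pivot of the turnbutton, on top of its red bar, 32 mm above the table, at fixture x = +92 mm, y = 0. The bar is 16 wide and 12 high; arm tip 45 mm, tail end 44 mm from the pivot.
- turnbutton_peg (a point): top of the upright round steel peg, 12 dia x 32 high, on the turnbutton's tail, 36 mm from the pivot, on the far side from the arm; this point is 64 mm above the table. Pinch it or push it along an arc of 36 mm radius about the pivot. In fixture axes: pivot + 36 mm x (sin q, -cos q), q the angle.
- block: workpiece: bare aluminium block 50 (x) x 64 (y) x 40 high, 0.27 to 0.43 kg, on the plate (oiled, friction about 0.25). Origin: centre of its underside. Flat far face (x +25) goes against the fence. 45 degree bevel along its near upper edge, from (x -25, z 24) to (x -9, z 40): a push square on its middle (x -17, z 32) goes forwards and down. Starts 35 to 60 mm from the fence, turned up to 0.4 rad.
- pin_gauge: brass pin gauge, upright cylinder 20 dia x 45, standing on the near left corner of the fixture plate; origin centre of its underside. Leave alone.
- plug_gauge: steel plug gauge, upright cylinder 22 dia x 30, standing on the near right corner of the fixture plate; origin centre of its underside. Leave alone.
- reject: red-painted reject block of the same shape as the workpiece, lying on the table to the robot's left; origin centre of its underside. Leave alone.
- cup_a: turned steel cup, 60 dia x 50, on the table to the right; origin centre of its underside. Leave alone.
- cup_b: second turned steel cup, 60 dia x 50, on the table to the right; origin centre of its underside. Leave alone.
- screwdriver: screwdriver lying on the table to the right. Leave alone.
- caliper: digital caliper, 170 long, lying on the table to the left; origin centre of its underside. Leave alone.

How it is judged:
By the outcome, as a careful person would: the job done as asked, in the order asked, and still so for the second after the job is handed in, while the arm keeps its last pose, push and grip.
It also fails if it takes over 58 s, if anything falls off the work surface, if the arm or the gripper's body presses on something with over 40 N, if the wrist force passes 120 N, or if a joint passes its speed limit or range.

ROBOT

A 7-joint arm with a two-finger parallel gripper is mounted at the origin on the work surface. World frame = base frame: x ahead of the robot, y to its left, z up, the work surface at z = 0. Lengths are in m, angles in rad, forces in N, time in s.
With the tool pointing down it reaches from about 0.4 to 0.875 m from the base axis. Payload 19.3 kg.
Tool frame: the origin (TCP) lies at the very end of the fingers, on their centre line; the grasp point (between the pads) lies 19 mm behind it; z points along the fingers, y is the line along which they close (so a half turn about z gives the same grasp; the last joint's range is limited). The gripper opens to 85 mm and grips with 20 to 120 N. Pads are 22 mm wide; open, the fingers measure 114 mm over their backs; the gripper's body (76 mm by 85 mm) begins 54 mm behind the grasp point. The pads swing forward as they close: fully open they stand 13 mm farther back than shut.
Start: joints at [-1.361, 0.521, -0.036, 1.599, 0.021, 1.021, -0.113], TCP at [0.173, 0.601, 0.231] pointing down, gripper open.
Joint ranges: [-2.91, 2.91], [-0.3, 2.13], [-1.5, 1.42], [0.17, 2.43], [-1.26, 4.41], [0.16, 1.93], [-2.52, 2.52]. Speed limits (rad/s): [1.89, 1.89, 2.39, 2.39, 3.01, 3.01, 3.01].

INTERFACE

Orientations are given as [roll, pitch, yaw] about the fixed x, y, z axes, in that order (R = Rz(yaw) Ry(pitch) Rx(roll)).
In Python, from workcell import monitor, viewer, bot gives the robot as it stands.
- The arm moves only by the tool move_arm, never from a script. Its arguments are lists of equal length, an entry for each row: "gripper": the opening, from 0 (shut) to 1 (fully open); "linear": the shift along the tool's x, y, z in cm, a list of three; "twist": the turn about the tool's z in degrees. A call has 1 to 8 rows; each row shifts and turns the commanded pose from where the row before left it, along the tool's axes as they then stand; what a row does not reach is not made up. A row lasts 1/10 s, in which the tool goes at most 50 mm and 8.59 degrees, less where a joint would pass 70% of its speed; a pose out of reach is approached as far as the arm can. A call with a gripper value outside its range is refused whole. The fingers move at their own pace and stop on an object; "squeeze" is the grip in N (left out, the last holds). Time passes only in rows, so rows that do not move let the fingers close. It gives the time, the measured TCP pose, the force, the opening and the grip force at its end, in the units of the state.
- monitor.observe(): the state, without advancing time (a new reading comes with each control period).
- viewer.grab_frame(name): name is "scene" or "side" or "wrist"; returns a dict with "img" (384x512x3 uint8, red, green, blue), "K" (3x3 intrinsics, pixels), "eye" and "rotation" of the camera in the world. Camera axes: x right, y up, looking along -z (the intrinsics and any distortion apply to the point x, -y, -z); pixel columns grow to the right and rows downward; lengths in m; the calibration is good to about 2 mm. A picture is of the moment at which its call begins. There is no depth.
- bot.job_done(): hands the job in; it is judged then, once.
The state is a dict: "clock": time; "qpos": joint angles; "qd": joint speeds; "joint_efforts": joint torques, N m; "position": TCP position; "tool_rot": TCP orientation; "force": force on the tool from outside, world axes, zero at the start; "moment": the same for the moment, N m; "grip_width": finger opening in m; "finger_force": force on a finger pad.
Only numpy, scipy, OpenCV 4.12 (cv2) and the standard library are available. Lean on these libraries where they do the work, as an engineer would, in place of code of your own. Each camera call takes 0.05 s, during which the arm holds its last target. There are 200 camera calls.

## Working session

There is one attempt and no reset: what is moved stays moved. The work goes in short steps, Python scripts to look and compute and a tool call to move; the robot and the scene stay as the last step left them, time stands still between calls to the robot, and variables do not carry over. Pictures are saved under pics/ and viewed, at most 10 in all, crops included, and the job is handed in when it is done.

Besides the shell and the picture viewer there is one more tool, called after "Call:" in YAML: its name, and indented under it one key for each argument. move_arm: Moves the arm, as the interface text tells. Its arguments: {"type":"object","properties":{"gripper":{"type":"array"},"linear":{"type":"array"},"twist":{"type":"array"},"squeeze":{"type":"number"}},"required":["gripper","linear","twist"]}

```bash
mkdir -p pics; ls; python3 - <<'E'
from workcell import monitor, viewer, bot
import cv2,numpy as np
s=monitor.observe(); print({k:np.round(v,3) for k,v in s.items()})
for n in("scene","side"):
    f=viewer.grab_frame(n); cv2.imwrite(f"pics/{n}0.png",f["img"][:,:,::-1]); print(n,f["K"],f["eye"],f["rotation"],[k for k in f])
E
```

```text
pics
{'clock': np.float64(0.0), 'qpos': array([-1.361,  0.522, -0.036,  1.6  ,  0.021,  1.021, -0.113]), 'qd': array([ 0.   ,  0.   ,  0.   , -0.001,  0.   ,  0.001,  0.001]), 'joint_efforts': array([ 5.0000e-03, -9.2711e+01,  1.9830e+00, -3.6991e+01,  1.8000e-02,
        9.0000e-03, -0.0000e+00]), 'position': array([0.173, 0.6  , 0.231]), 'tool_rot': array([-3.14 ,  0.   ,  2.862]), 'force': array([ 1.053, -0.529, -0.148]), 'moment': array([ 0.044,  0.032, -0.016]), 'finger_force': np.float64(0.0), 'grip_width': np.float64(0.086)}
scene [[411.18689967   0.         245.95840295]
 [  0.         411.18689967 191.84410765]
 [  0.           0.           1.        ]] [1.13915504 0.47122546 1.00385193] [0.70134695 0.01273538 2.18537371] ['img', 'K', 'eye', 'rotation']
side [[464.53653597   0.         249.659396  ]
 [  0.         464.53653597 188.64727883]
 [  0.           0.           1.        ]] [ 0.08793915 -0.84863608  0.84232243] [ 0.86863747  0.00843757 -0.46099642] ['img', 'K', 'eye', 'rotation']
```

View pics/scene0.png

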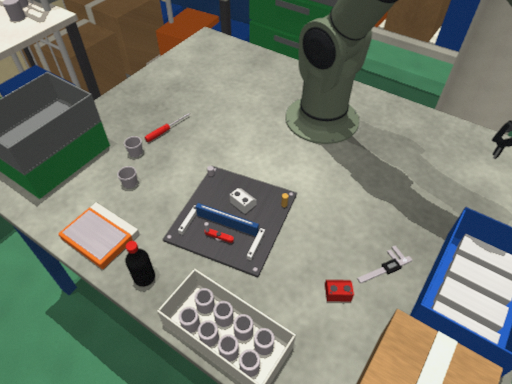

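View pics/side0.png

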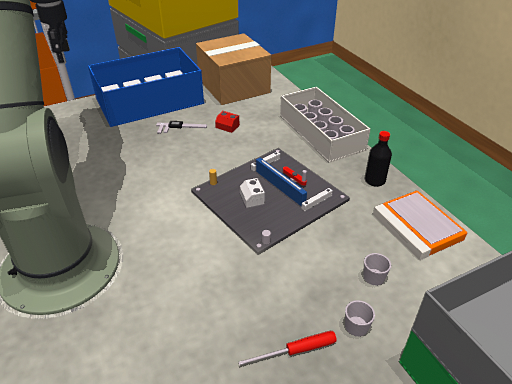

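The scene view shows the plate with corners near (211,168), (297,193), (257,271) and (165,238), the fence around (227,220), the turnbutton around (219,237) and the block around (243,199). In the side view the plate spans (192–349, 150–252), with the block at (252,192) and the turnbutton at (294,177).

```bash
cat > h.py <<'E'
from workcell import monitor, viewer, bot
import cv2,numpy as np
from scipy.spatial.transform import Rotation as R
def grab(n):
    f=viewer.grab_frame(n); return f
def rot(f): return R.from_euler('xyz',f["rotation"]).as_matrix()
def cast(f,px,z):
    px=np.atleast_2d(np.asarray(px,float)); K=f["K"]
    d=np.c_[(px[:,0]-K[0,2])/K[0,0],-(px[:,1]-K[1,2])/K[1,1],-np.ones(len(px))]@rot(f).T
    e=np.array(f["eye"]); return e+d*((z-e[2])/d[:,2])[:,None]
def proj(f,P):
    c=(np.atleast_2d(P)-np.array(f["eye"]))@rot(f); K=f["K"]
    return np.c_[K[0,2]+K[0,0]*c[:,0]/-c[:,2],K[1,2]-K[1,1]*c[:,1]/-c[:,2]]
def biggest(m):
    cs,_=cv2.findContours(m.astype(np.uint8),cv2.RETR_EXTERNAL,cv2.CHAIN_APPROX_NONE); return max(cs,key=cv2.contourArea)
E
python3 - <<'E'
from h import *
rois={"scene":(160,160,145,120),"side":(185,140,170,120)}
ims=[]
for n,(x,y,w,h) in rois.items():
    f=grab(n); im=f["img"]; print(n,rot(f)[:,2].round(2))
    c=im[y:y+h,x:x+w]; ims.append(cv2.resize(c[:,:,::-1],None,fx=4.6,fy=4.6,interpolation=cv2.INTER_CUBIC)); 
    g=im.astype(int); sub=np.zeros(im.shape[:2],bool); sub[y:y+h,x:x+w]=1
    dark=sub&(g.max(2)<95)
    k=biggest(dark); hull=cv2.convexHull(k); 
    q=cv2.approxPolyDP(hull,0.03*cv2.arcLength(hull,True),True)[:,0]
    W=cast(f,q,0.012); print("plate",q.tolist(),W.round(4)[:,:2].tolist(),[round(np.linalg.norm(W[i,:2]-W[i-1,:2]),3) for i in range(len(W))])
    P=cast(f,hull[:,0],0.012)[:,:2].astype(np.float32); print("rect",cv2.minAreaRect(P))
    red=sub&(g[...,0]>120)&(g[...,1]<70)&(g[...,2]<70)
    k=biggest(red); print("red",cv2.minAreaRect(cast(f,k[:,0],.032)[:,:2].astype(np.float32)), cv2.contourArea(k))
    blue=sub&(g[...,2]>g[...,0]+35)
    k=biggest(blue); print("blue",cv2.minAreaRect(cast(f,k[:,0],.057)[:,:2].astype(np.float32)),cv2.contourArea(k))
cv2.imwrite("pics/c1.png",ims[0]); cv2.imwrite("pics/c2.png",ims[1])
E
```

```text
scene [0.52 0.38 0.76]
plate [[217, 168], [295, 193], [258, 276], [163, 240]] [[0.4319, -0.1613], [0.3783, 0.1075], [0.6858, 0.1754], [0.7462, -0.1143]] [np.float64(0.318), np.float64(0.274), np.float64(0.315), np.float64(0.296)]
rect ((0.5624104142189026, -0.0016909390687942505), (0.3219236433506012, 0.29899632930755615), 11.55935287475586)
red ((0.6437059044837952, 0.03687277436256409), (0.01876237243413925, 0.04364502429962158), 13.155367851257324) 64.5
blue ((0.6069902181625366, 0.008932314813137054), (0.041603151708841324, 0.20283634960651398), 11.442089080810547) 721.5
side [-0.33 -0.69  0.65]
plate [[349, 199], [258, 254], [191, 190], [278, 148]] [[0.7372, -0.1263], [0.4291, -0.1904], [0.3713, 0.1019], [0.6825, 0.1677]] [np.float64(0.299), np.float64(0.315), np.float64(0.298), np.float64(0.318)]
rect ((0.55474454164505, -0.011385142803192139), (0.32273563742637634, 0.3036494255065918), 11.523923873901367)
red ((0.644732654094696, 0.008389066904783249), (0.0259043388068676, 0.09470042586326599), 12.318432807922363) 114.0
blue ((0.5812455415725708, -0.015621811151504517), (0.050180546939373016, 0.22053660452365875), 11.407660484313965) 813.0
```

View pics/c1.png

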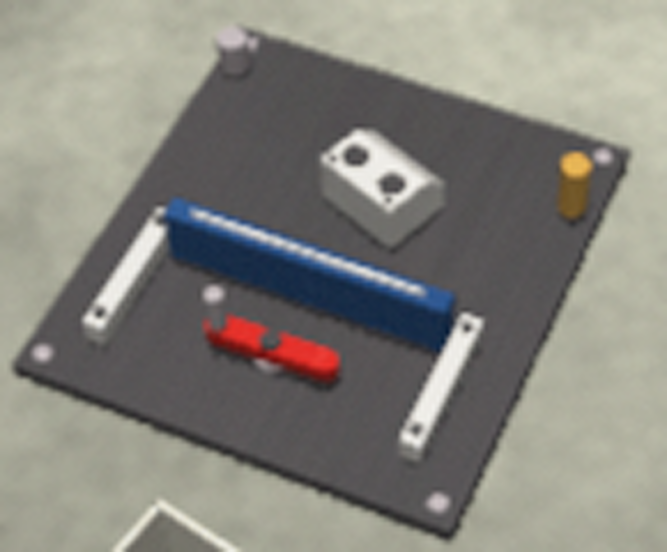

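View pics/c2.png

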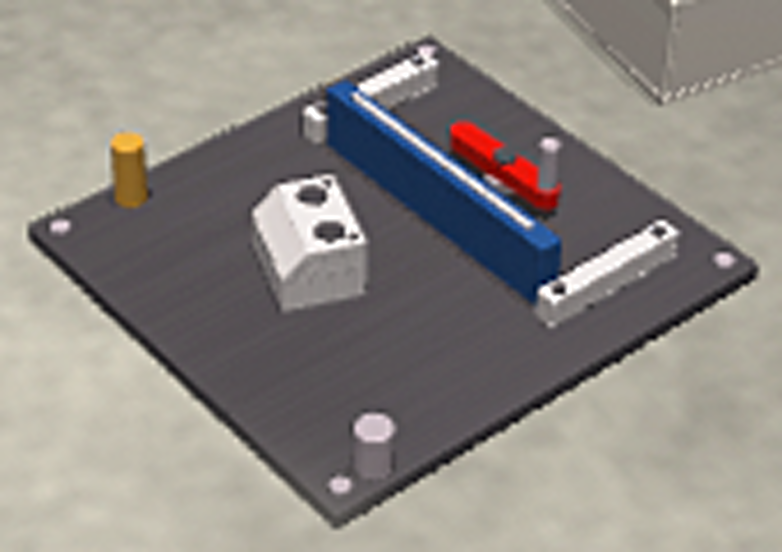

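The crops show the plate corners, the bar nearly parallel to the fence with its peg at the right end (c1 (213,293), c2 (549,145)), the pivot at c1 (270,340) and c2 (503,156), and the block with two holes along its length at c1 (355,156) and (392,183), c2 (313,194) and (330,231).

```bash
python3 - <<'E'
from h import *
fa,fb=grab("scene"),grab("side")
A=lambda p:(np.atleast_2d(p)+.5)/4.6-.5+[160,160]
B=lambda p:(np.atleast_2d(p)+.5)/4.6-.5+[185,140]
def tri(a,b):
    M=np.zeros((3,3));v=np.zeros(3);
    for f,p in((fa,A(a)),(fb,B(b))):
        e=np.array(f["eye"]); d=cast(f,p,0)[0]-e; d/=np.linalg.norm(d); Q=np.eye(3)-np.outer(d,d); M+=Q; v+=Q@e
    return np.linalg.solve(M,v)
pts={"nr":((240,25),(338,515)),"nl":((628,150),(30,230)),"fl":((453,525),(432,38)),"fr":((15,365),(757,265)),
"peg":((213,293),(549,145)),"piv":((270,340),(503,156)),"h1":((355,156),(313,194)),"h2":((392,183),(330,231)),
"plugtop":((232,35),(374,426)),"pintop":((575,163),(128,141)),
"farR_bot?":((322,195),(365,290)),"topfarR":((322,162),(365,240))}
T={k:tri(*v) for k,v in pts.items()}
for k in T: print(k,(T[k]*1e3).round(1))
# plate pose averaged
P=np.array([T[k][:2] for k in("nr","nl","fl","fr")]); c=P.mean(0)
ux=(P[2]+P[3]-P[0]-P[1]); uy=(P[1]+P[2]-P[0]-P[3]); yaw=np.mean([np.arctan2(ux[1],ux[0]),np.arctan2(-uy[0],uy[1])])
print("plate",c,yaw)
r=np.array([[np.cos(yaw),-np.sin(yaw)],[np.sin(yaw),np.cos(yaw)]])
for k in T: print(k,"fix",((T[k][:2]-c)@r*1e3).round(1))
E
```

```text
nr [ 432.1 -183.8   12.8]
nl [372.5 107.4   9.3]
fl [682.5 170.2  11.9]
fr [ 743.2 -118.5    9.9]
peg [655.7 -22.4  63.6]
piv [647.6  13.3  33. ]
h1 [513.9  -9.8  67.4]
h2 [513.4   0.8  37.5]
plugtop [ 464.6 -162.    43.4]
pintop [438.1 102.5  57.3]
farR_bot? [525.5 -38.5  14.6]
topfarR [526.  -36.5  51. ]
plate [ 0.55755876 -0.00620182] 0.2039960823881174
nr fix [-158.9 -148.5]
nl fix [-158.2  148.7]
fl fix [158.  147.4]
fr fix [ 159.  -147.6]
peg fix [ 92.9 -35.7]
piv fix [92.1  0.9]
h1 fix [-43.5   5.3]
h2 fix [-41.8  15.8]
plugtop fix [-122.6 -133.8]
pintop fix [-95.  130.6]
farR_bot? fix [-37.9 -25.2]
topfarR fix [-37.1 -23.2]
```

Call:
move_arm:
  gripper: [1,1,1,1,0.6,0.6,0.6,0.6]
  linear:
    - [0,0,0]
    - [0,0,0]
    - [0,0,0]
    - [0,0,0]
    - [-2.17,-4.42,0]
    - [-2.17,-4.42,0]
    - [-2.17,-4.42,0]
    - [-2.17,-4.42,0]
  twist: [-7,-7,-7,-6.7,0,0,0,0]

```text
clock: 1.1
position: [0.2943, 0.4434, 0.2313]
tool_rot: [3.142, 0.0, -2.938]
force: [1.4, 1.9, 0.6]
grip_width: 0.0513
finger_force: 0.0
```

```bash
cat > st.py <<'E'
from h import *
import sys
c=np.array([0.5576,-0.0062]);yaw=.204
r=np.array([[np.cos(yaw),-np.sin(yaw)],[np.sin(yaw),np.cos(yaw)]])
def st():
    s=monitor.observe();p=np.array(s["position"]);ty=s["tool_rot"][2]
    F=np.array(s["force"]);print("t",round(float(s["clock"]),2),"fix mm",((p[:2]-c)@r*1e3).round(1),"z",round(p[2]*1e3,1),"yawerr deg",round((np.degrees(ty-yaw-np.pi)+180)%360-180,2),"F fix",(F[:2]@r).round(1),F[2].round(1),"w",round(float(s["grip_width"])*1e3,1),"ff",round(float(s["finger_force"]),1),"rp",np.round(s["tool_rot"][:2],3),"q",np.round(s["qpos"],2))
if __name__=="__main__": st()
E
python3 st.py
python3 - <<'E'
from h import *
from st import c,r
fa,fb=grab("scene"),grab("side")
A=lambda p:(np.atleast_2d(p)+.5)/4.6-.5+[160,160]
B=lambda p:(np.atleast_2d(p)+.5)/4.6-.5+[185,140]
def fx(P): return ((P[:,:2]-c)@r*1e3).round(1).tolist()
print("holes scene",fx(cast(fa,A([(355,156),(392,183)]),.052)),"side",fx(cast(fb,B([(330,231),(313,194)]),.052)))
# block bright mask, side+scene: contour at several heights
for f,(x,y,w,h) in((fa,(225,183,36,35)),(fb,(236,174,32,36))):
    g=f["img"].astype(int); m=np.zeros(g.shape[:2],bool); m[y:y+h,x:x+w]=(g[y:y+h,x:x+w].min(2)>95)
    k=biggest(m); q=cv2.convexHull(k); a=cv2.approxPolyDP(q,1.6,True)[:,0]
    print(a.tolist()); print(" z12",fx(cast(f,a,.012))); print(" z52",fx(cast(f,a,.052)));print(" z36",fx(cast(f,a,.036)))
E
```

```text
t 1.1 fix mm [-166.8  493.6] z 231.3 yawerr deg -0.01 F fix [1.7 1.6] 0.6 w 51.3 ff 0.0 rp [3.142 0.   ] q [-1.    0.38 -0.13  1.84  0.06  0.93  0.62]
holes scene [[-49.2, -5.2], [-37.8, 26.3]] side [[-48.6, -5.3], [-35.5, 26.9]]
[[236, 188], [243, 189], [256, 199], [256, 204], [246, 212], [230, 202], [229, 193]]
 z12 [[-99.2, -31.9], [-104.1, -9.6], [-82.3, 44.1], [-64.0, 51.8], [-23.6, 35.8], [-39.9, -25.3], [-71.7, -43.6]]
 z52 [[-68.4, -16.5], [-73.0, 4.9], [-52.2, 56.5], [-34.6, 63.8], [4.2, 48.4], [-11.5, -10.2], [-41.9, -27.7]]
 z36 [[-80.7, -22.6], [-85.4, -0.9], [-64.2, 51.5], [-46.3, 59.0], [-6.9, 43.4], [-22.9, -16.3], [-53.9, -34.1]]
[[257, 178], [264, 191], [264, 203], [246, 207], [240, 193], [240, 185], [244, 180]]
 z12 [[14.8, 70.7], [-5.8, 14.4], [-37.2, -23.7], [-84.4, -6.2], [-62.5, 48.9], [-41.8, 76.2], [-19.6, 86.7]]
 z52 [[-16.3, 32.2], [-35.9, -21.5], [-65.8, -57.7], [-110.7, -41.1], [-89.9, 11.4], [-70.2, 37.3], [-49.0, 47.4]]
 z36 [[-3.9, 47.6], [-23.9, -7.2], [-54.3, -44.1], [-100.2, -27.1], [-78.9, 26.4], [-58.8, 52.9], [-37.2, 63.1]]
```

Call:
move_arm:
  gripper: [0.5,0.5,0.5,0.5,0.5,0.5,0.5,0.5]
  linear:
    - [-2.16,-4.41,0]
    - [-2.16,-4.41,0]
    - [-2.16,-4.41,0]
    - [-2.16,-4.41,0]
    - [-2.16,-4.41,0]
    - [-2.16,-4.41,0]
    - [-2.16,-4.41,0]
    - [-2.16,-4.41,0]
  twist: [0,0,0,0,0,0,0,0]

```text
clock: 2.0
position: [0.535, 0.1327, 0.2315]
tool_rot: [3.142, 0.0, -2.938]
force: [1.1, 1.6, 0.2]
grip_width: 0.0425
finger_force: 0.0
```

Call:
move_arm:
  gripper: [0.5,0.5,0.5,0.5,0.5,0.5,0.5,0.5]
  linear:
    - [-2.16,-4.41,0]
    - [-2.16,-4.41,0]
    - [-2.16,-4.41,0]
    - [-2.16,-4.41,0]
    - [0,0,4]
    - [0,0,4]
    - [0,0,0]
    - [0,0,0]
  twist: [0,0,0,0,0,0,0,0]

```text
clock: 2.8
position: [0.6543, -0.0206, 0.152]
tool_rot: [3.142, -0.001, -2.938]
force: [0.7, 0.5, 0.2]
grip_width: 0.0428
finger_force: 0.0
```

```bash
python3 st.py; python3 - <<'E'
from h import *
from st import c,r
f=grab("wrist");print(f["eye"],f["rotation"]); cv2.imwrite("pics/w1.png",f["img"][:,:,::-1])
E
```

```text
t 2.8 fix mm [ 91.8 -33.7] z 152.0 yawerr deg -0.01 F fix [0.7 0.3] 0.2 w 42.8 ff 0.0 rp [ 3.142e+00 -1.000e-03] q [-0.08  0.65  0.04  1.59 -0.03  0.9   1.74]
[ 0.57457772 -0.03647921  0.29459648] [-3.21739255e-01 -2.84291332e-04  1.77509441e+00]
```

View pics/w1.png

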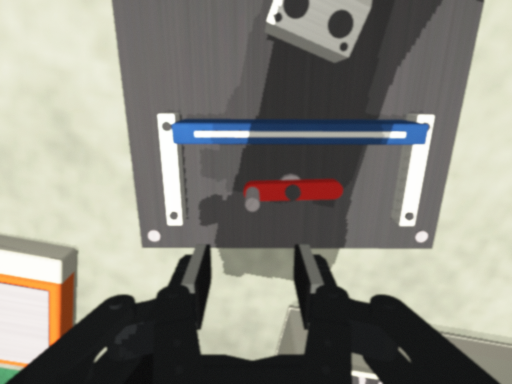

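The wrist view shows the peg top at about (252,204) and the pivot at (292,191), with the peg sitting between the open fingers across the closing line; the fence is parallel to the image.

```bash
python3 - <<'E'
from h import *
from st import c,r
f=grab("wrist")
fx=lambda p,z:((cast(f,p,z)[:,:2]-c)@r*1e3).round(1).tolist()
print("peg",fx((252.5,204.5),.064),"piv",fx((292,191.5),.032),"plate far corner disks",fx([(154,236),(421,236.5)],.012))
print("fence top ends",fx([(173,124),(428,123)],.057))
E
```

```text
peg [[95.3, -32.8]] piv [[94.6, 2.8]] plate far corner disks [[148.5, -132.9], [148.9, 138.8]]
fence top ends [[32.9, -93.2], [32.1, 100.2]]
```

Call:
move_arm:
  squeeze: 25
  gripper: [0.5,0.5,0.5,0.5,0.1,0.1,0.1,0.1]
  linear:
    - [-0.1,-0.1,4]
    - [0,0,4]
    - [0,0,3.4]
    - [0,0,0]
    - [0,0,0]
    - [0,0,0]
    - [0,0,0]
    - [0,0,0]
  twist: [0,0,0,0,0,0,0,0]

```text
clock: 3.7
position: [0.6569, -0.0204, 0.0402]
tool_rot: [3.141, 0.004, -2.937]
force: [-2.2, 4.7, 8.6]
grip_width: 0.011
finger_force: 25.4
```

```bash
python3 st.py
```

```text
t 3.7 fix mm [ 94.4 -34.1] z 40.2 yawerr deg 0.02 F fix [-1.2  5.1] 8.6 w 11.0 ff 25.4 rp [3.141 0.004] q [-0.07  0.8   0.02  1.64 -0.03  0.7   1.74]
```

Call:
move_arm:
  gripper: [0.1,0.1,0.1,0.1,0.1,0.1,0.1]
  linear:
    - [0,0,-0.3]
    - [0,0,0]
    - [-0.7,0.07,0]
    - [-0.68,0.2,0]
    - [-0.62,0.33,0]
    - [-0.55,0.45,0]
    - [0,0,0]
  twist: [0,0,0,0,0,0,0]

```text
clock: 4.4
position: [0.68, -0.0068, 0.0415]
tool_rot: [-3.14, 0.003, -2.938]
force: [6.0, -4.8, -13.6]
grip_width: 0.0109
finger_force: 25.9
```

```bash
python3 st.py
```

```text
t 4.4 fix mm [119.7 -25.3] z 41.5 yawerr deg -0.03 F fix [ 4.9 -6. ] -13.6 w 10.9 ff 25.9 rp [-3.14e+00  3.00e-03] q [-0.1   0.83  0.03  1.57 -0.03  0.74  1.72]
```

Call:
move_arm:
  gripper: [0.1,0.1,0.1,0.1,0.1,0.1,0.1]
  linear:
    - [-0.45,0.55,0.1]
    - [-0.33,0.62,0]
    - [-0.2,0.68,0]
    - [-0.07,0.7,0]
    - [0,0,0]
    - [0,0.2,0]
    - [0,0,0]
  twist: [0,0,0,0,0,0,0]

```text
clock: 5.1
position: [0.6861, 0.0226, 0.0417]
tool_rot: [-3.14, 0.007, -2.938]
force: [10.7, -1.4, -5.4]
grip_width: 0.0109
finger_force: 26.3
```

```bash
python3 st.py; python3 - <<'E'
from h import *
from st import c,r
ims=[]
for n,(x,y,w,h) in {"scene":(160,160,145,120),"side":(185,140,145,120)}.items():
    f=grab(n); ims.append(cv2.resize(f["img"][y:y+h,x:x+w,::-1],None,fx=2.75,fy=2.75,interpolation=cv2.INTER_CUBIC))
cv2.imwrite("pics/c3.png",np.hstack(ims))
E
```

```text
t 5.1 fix mm [131.7   2.2] z 41.7 yawerr deg -0.03 F fix [10.2 -3.5] -5.4 w 10.9 ff 26.3 rp [-3.14   0.007] q [-0.14  0.84  0.03  1.55 -0.03  0.75  1.68]
```

View pics/c3.png

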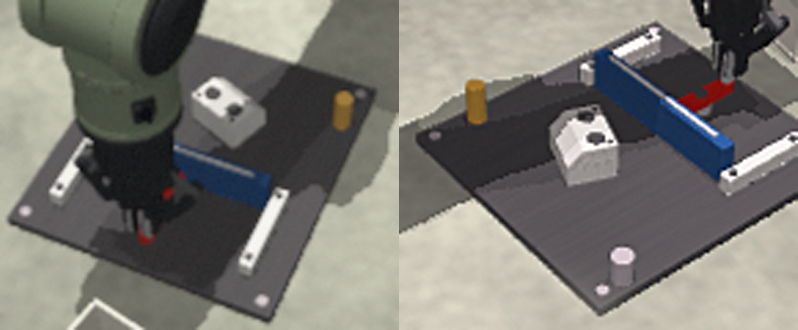

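The turnbutton looks close to square to the fence. I'll press it against the stop to make sure.

Call:
move_arm:
  gripper: [0.1,0.1,0.1,0.1,0.1,0.1]
  linear:
    - [-0.1,0.2,0]
    - [0,0.2,0]
    - [0,0,0]
    - [0,0.2,0]
    - [0,0,0]
    - [0,0,0]
  twist: [0,0,0,0,0,0]

```text
clock: 5.8
position: [0.686, 0.0236, 0.0418]
tool_rot: [-3.135, 0.006, -2.941]
force: [12.5, -23.5, -5.7]
grip_width: 0.0108
finger_force: 26.8
```

```bash
python3 st.py
```

```text
t 5.8 fix mm [131.8   3.2] z 41.8 yawerr deg -0.21 F fix [  7.5 -25.6] -5.7 w 10.8 ff 26.8 rp [-3.135  0.006] q [-0.15  0.84  0.04  1.55 -0.03  0.75  1.67]
```

Hard stop confirmed: 25 N with no further travel. Next I unload, release, rise and go to look at the block.

Call:
move_arm:
  gripper: [0.1,0.5,0.5,0.5,0.5,0.5,1,1]
  linear:
    - [0,-0.4,0]
    - [0,0,0]
    - [0,0,0]
    - [0,0,-4]
    - [0,0,-4]
    - [0,0,-4]
    - [4.2,0.7,-2]
    - [4.2,0.7,-2]
  twist: [0,0,0,0,0,0,0,0]

```text
clock: 6.6
position: [0.5978, 0.0224, 0.2009]
tool_rot: [3.141, 0.002, -2.937]
force: [-0.3, 0.8, 0.1]
grip_width: 0.0702
finger_force: 0.0
```

Call:
move_arm:
  gripper: [1,1]
  linear:
    - [1,0,0]
    - [0,0,0]
  twist: [0,0]

```text
clock: 6.8
position: [0.5882, 0.0201, 0.2009]
tool_rot: [3.142, 0.002, -2.938]
force: [1.5, 0.1, -0.9]
grip_width: 0.0853
finger_force: 0.0
```

```bash
python3 st.py; python3 - <<'E'
from h import *
f=grab("wrist"); cv2.imwrite("pics/w2.png",f["img"][:,:,::-1])
E
```

```text
t 6.8 fix mm [35.3 19.6] z 200.9 yawerr deg 0.0 F fix [ 1.4 -0.2] -0.9 w 85.3 ff 0.0 rp [3.142e+00 2.000e-03] q [-0.17  0.5   0.04  1.73 -0.03  0.91  1.66]
```

View pics/w2.png

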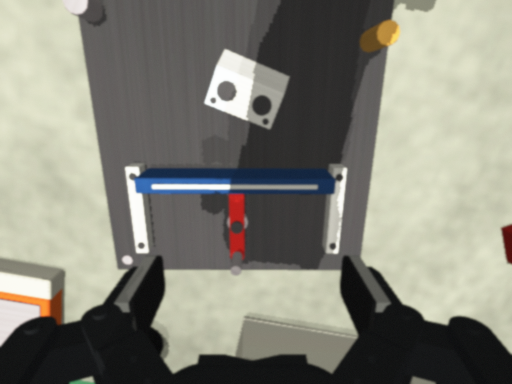

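The turnbutton (peg at (236,270), pivot at (237,226)) points squarely at the fence, which runs from (137,183) to (333,183). The block's holes are at (227,91) and (262,105), and its far top edge runs from (205,104) to (271,128).

```bash
python3 - <<'E'
from h import *
from st import c,r
f=grab("wrist")
fx=lambda p,z:((cast(f,p,z)[:,:2]-c)@r*1e3).round(1).tolist()
h=np.array(fx([(227,91),(262,105)],.052)); e=np.array(fx([(205,104),(271,128)],.052))
for n,a in(("holes",h),("edge",e)): d=a[1]-a[0]; print(n,a.tolist(),"len",np.linalg.norm(d).round(1),"psi",-np.arctan2(d[0],d[1]))
print("peg",fx((236,270),.064),"piv",fx((237,226.5),.032),"fence top back corners",fx([(137,193),(333,193)],.057),fx([(137,170),(333,170)],.057))
E
```

```text
holes [[-47.4, -2.3], [-35.4, 29.2]] len 33.7 psi -0.36397895650964407
edge [[-36.3, -22.5], [-15.0, 37.7]] len 63.9 psi -0.3400744072065116
peg [[128.7, 3.5]] piv [[93.7, 3.6]] fence top back corners [[46.9, -92.2], [46.8, 99.3]] [[23.8, -89.4], [23.7, 97.3]]
```

Call:
move_arm:
  gripper: [1,1,1,1,1,1,1,1]
  linear:
    - [4.2,-0.15,0]
    - [4.2,-0.15,0]
    - [0,0,2]
    - [0,0,4]
    - [0,0,4]
    - [0,0,4]
    - [0,0,0]
    - [0,0,0]
  twist: [0,0,7,7,6.3,0,0,0]

```text
clock: 7.7
position: [0.5074, -0.0001, 0.0592]
tool_rot: [-3.141, -0.002, 2.991]
force: [1.1, -0.0, 0.6]
grip_width: 0.0853
finger_force: 0.0
```

```bash
python3 st.py
```

```text
t 7.7 fix mm [-48.   16.2] z 59.2 yawerr deg -20.29 F fix [ 1.  -0.2] 0.6 w 85.3 ff 0.0 rp [-3.141e+00 -2.000e-03] q [-0.18  0.61  0.09  2.04 -0.11  0.5   1.4 ]
```

Call:
move_arm:
  squeeze: 30
  gripper: [1,1,1,0.6,0.6,0.6,0.6]
  linear:
    - [0.1,0,2]
    - [0,0,1.8]
    - [0,0,0]
    - [0,0,0]
    - [0,0,0]
    - [0,0,0]
    - [0,0,0]
  twist: [0,0,0,0,0,0,0]

```text
clock: 8.4
position: [0.5072, 0.0, 0.0231]
tool_rot: [3.141, 0.003, 2.991]
force: [-0.3, -1.3, 10.6]
grip_width: 0.0634
finger_force: 31.6
```

```bash
python3 st.py
```

```text
t 8.4 fix mm [-48.1  16.3] z 23.1 yawerr deg -20.32 F fix [-0.6 -1.2] 10.6 w 63.4 ff 31.6 rp [3.141e+00 3.000e-03] q [-0.17  0.68  0.07  2.05 -0.12  0.42  1.41]
```

Call:
move_arm:
  gripper: [0.6,0.6,0.6,0.6,0.6,0.6,0.6,0.6]
  linear:
    - [0,0,-0.2]
    - [0,0,0]
    - [0,0,0]
    - [0,0,0]
    - [-1.6,-0.5,0]
    - [-1.6,-0.5,0]
    - [-1.6,-0.3,0]
    - [0,0,0]
  twist: [0,-7,-7,-6.3,0,0,0,0]

```text
clock: 9.2
position: [0.5578, -0.003, 0.0242]
tool_rot: [-3.141, 0.002, -2.938]
force: [0.2, 0.2, -3.2]
grip_width: 0.0635
finger_force: 34.5
```

```bash
python3 st.py
```

```text
t 9.2 fix mm [0.8 3.1] z 24.2 yawerr deg -0.03 F fix [0.3 0.2] -3.2 w 63.5 ff 34.5 rp [-3.141e+00  2.000e-03] q [-0.09  0.72 -0.01  1.91  0.02  0.51  1.66]
```

Call:
move_arm:
  gripper: [0.6,0.6,0.6,0.6]
  linear:
    - [-0.3,0,0.1]
    - [-0.2,0,0]
    - [0,0,0]
    - [0,0,0]
  twist: [0,0,0,0]

```text
clock: 9.6
position: [0.5607, -0.002, 0.023]
tool_rot: [-3.141, 0.001, -2.938]
force: [0.3, -0.8, 6.4]
grip_width: 0.0637
finger_force: 35.7
```

```bash
python3 st.py
```

```text
t 9.6 fix mm [3.9 3.5] z 23.0 yawerr deg -0.02 F fix [ 0.2 -0.9] 6.4 w 63.7 ff 35.7 rp [-3.141e+00  1.000e-03] q [-0.09  0.72 -0.01  1.9   0.01  0.51  1.66]
```

Call:
move_arm:
  gripper: [0.6,0.6,0.6,0.6]
  linear:
    - [-0.2,0,0]
    - [0,0,0]
    - [-0.1,0,0]
    - [0,0,0]
  twist: [0,0,0,0]

```text
clock: 10.0
position: [0.5634, -0.0014, 0.023]
tool_rot: [-3.141, 0.0, -2.938]
force: [-2.5, -0.1, 7.7]
grip_width: 0.0635
finger_force: 36.0
```

```bash
python3 st.py
```

```text
t 10.0 fix mm [6.6 3.5] z 23.0 yawerr deg -0.02 F fix [-2.4  0.4] 7.7 w 63.5 ff 36.0 rp [-3.141  0.   ] q [-0.1   0.73 -0.01  1.9   0.01  0.52  1.66]
```

Call:
move_arm:
  gripper: [0.6,0.6,0.6,0.6]
  linear:
    - [-0.15,0,0]
    - [0,0,0]
    - [-0.1,0,0]
    - [0,0,0]
  twist: [0,0,0,0]

```text
clock: 10.4
position: [0.5653, -0.0011, 0.023]
tool_rot: [-3.141, -0.001, -2.938]
force: [-5.7, -0.8, 11.4]
grip_width: 0.0638
finger_force: 36.5
```

```bash
python3 st.py; python3 - <<'E'
from h import *
ims=[]
for n,(x,y,w,h) in {"scene":(180,170,110,100),"side":(225,140,90,82)}.items():
    f=grab(n); ims.append(cv2.resize(f["img"][y:y+h,x:x+w,::-1],(396,360),interpolation=cv2.INTER_CUBIC))
cv2.imwrite("pics/c4.png",np.hstack(ims))
E
```

```text
t 10.4 fix mm [8.6 3.5] z 23.0 yawerr deg -0.04 F fix [-5.7  0.4] 11.4 w 63.8 ff 36.5 rp [-3.141e+00 -1.000e-03] q [-0.1   0.73 -0.01  1.89  0.01  0.52  1.66]
```

View pics/c4.png

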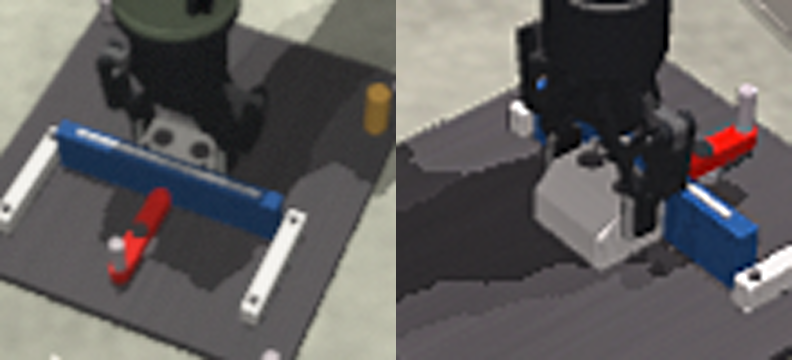

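The block, held square, is at or very near the fence (c4, left panel, (180,150)), and the turnbutton still points at the fence. I'll push a touch more to confirm contact.

Call:
move_arm:
  gripper: [0.6,0.6,0.6,0.6]
  linear:
    - [-0.15,0,-0.05]
    - [0,0,0]
    - [-0.1,0,0]
    - [0,0,0]
  twist: [0,0,0,0]

```text
clock: 10.9
position: [0.5656, -0.0009, 0.023]
tool_rot: [3.141, -0.005, -2.939]
force: [-15.9, -2.3, 13.8]
grip_width: 0.0637
finger_force: 36.8
```

```bash
python3 st.py
```

```text
t 10.9 fix mm [8.9 3.5] z 23.0 yawerr deg -0.06 F fix [-16.1   1. ] 13.8 w 63.7 ff 36.8 rp [ 3.141 -0.005] q [-0.1   0.73 -0.01  1.89  0.01  0.53  1.66]
```

Call:
move_arm:
  gripper: [0.6,1,1,1,1,1,1,0]
  linear:
    - [0.2,0,0]
    - [0,0,0]
    - [0,0,0]
    - [0,0,0]
    - [0,0,-2]
    - [0,0,-4]
    - [0,0,-2]
    - [2.5,0,0]
  twist: [0,0,0,0,0,0,0,0]

```text
clock: 11.7
position: [0.5452, -0.0051, 0.1056]
tool_rot: [-3.141, 0.006, -2.937]
force: [0.3, 0.8, -0.1]
grip_width: 0.0733
finger_force: 0.0
```

Call:
move_arm:
  gripper: [0,0,0,0,0,0,0,0]
  linear:
    - [2.7,0,0]
    - [0,0,0]
    - [0,0,0]
    - [0,0,0]
    - [0,0,0]
    - [0,0,0]
    - [0,0,0]
    - [0,0,0]
  twist: [0,0,0,0,0,0,0,0]

```text
clock: 12.5
position: [0.5156, -0.0112, 0.1027]
tool_rot: [3.142, -0.0, -2.938]
force: [-1.4, 0.3, 0.3]
grip_width: 0.0001
finger_force: 0.0
```

```bash
python3 st.py; python3 - <<'E'
from h import *
ims=[]
for n,(x,y,w,h) in {"wrist":(100,0,312,284),"side":(225,130,110,100)}.items():
    f=grab(n); ims.append(cv2.resize(f["img"][y:y+h,x:x+w,::-1],(396,360),interpolation=cv2.INTER_CUBIC))
cv2.imwrite("pics/c5.png",np.hstack(ims))
E
```

```text
t 12.5 fix mm [-42.1   3.6] z 102.7 yawerr deg -0.02 F fix [-1.3  0.6] 0.3 w 0.1 ff 0.0 rp [ 3.142 -0.   ] q [-0.08  0.54 -0.01  1.99  0.01  0.61  1.67]
```

View pics/c5.png

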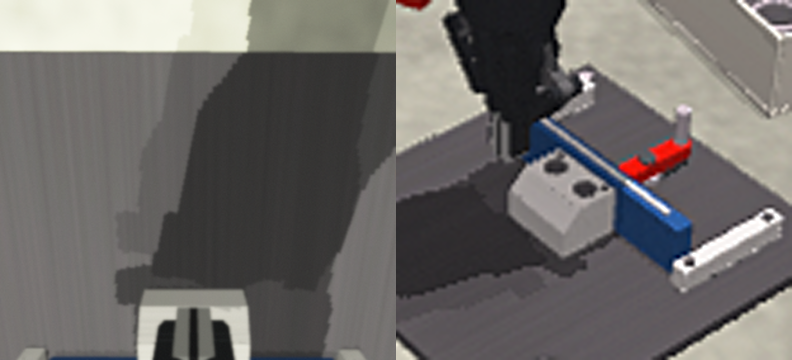

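The side view shows the block square against the fence (right panel, (565,205)) with the turnbutton still square; the wrist view shows the shut fingers centred over the block's bevel in y. I'll go down to the diagonal start.

Call:
move_arm:
  gripper: [0,0,0,0,0,0]
  linear:
    - [-0.1,0,2]
    - [0,0,1.9]
    - [-0.7,0,0.7]
    - [-0.7,0,0.7]
    - [0,0,0]
    - [0,0,0]
  twist: [0,0,0,0,0,0]

```text
clock: 13.2
position: [0.5306, -0.0082, 0.0502]
tool_rot: [-3.141, 0.0, -2.938]
force: [0.4, 0.4, 0.1]
grip_width: 0.0
finger_force: 0.0
```

```bash
python3 st.py
```

```text
t 13.2 fix mm [-26.9   3.5] z 50.2 yawerr deg -0.02 F fix [0.5 0.4] 0.1 w 0.0 ff 0.0 rp [-3.141  0.   ] q [-0.09  0.65 -0.01  1.98  0.01  0.52  1.66]
```

Call:
move_arm:
  gripper: [0,0,0,0]
  linear:
    - [-0.3,0,0.3]
    - [-0.2,0,0.2]
    - [-0.1,0,0.1]
    - [0,0,0]
  twist: [0,0,0,0]

```text
clock: 13.6
position: [0.5361, -0.007, 0.0437]
tool_rot: [3.142, -0.0, -2.938]
force: [0.2, 0.1, 0.1]
grip_width: 0.0002
finger_force: 0.0
```

```bash
python3 st.py
```

```text
t 13.6 fix mm [-21.2   3.6] z 43.7 yawerr deg -0.02 F fix [0.2 0. ] 0.1 w 0.2 ff 0.0 rp [ 3.142 -0.   ] q [-0.09  0.66 -0.01  1.96  0.01  0.52  1.66]
```

Call:
move_arm:
  gripper: [0,0,0,0]
  linear:
    - [-0.15,0,0.15]
    - [-0.1,0,0.1]
    - [0,0,0]
    - [0,0,0]
  twist: [0,0,0,0]

```text
clock: 14.0
position: [0.5379, -0.0067, 0.042]
tool_rot: [-3.142, -0.001, -2.938]
force: [-10.8, -0.9, 21.1]
grip_width: 0.0003
finger_force: 11.3
```

```bash
python3 st.py
```

```text
t 14.0 fix mm [-19.4   3.5] z 42.0 yawerr deg -0.03 F fix [-10.8   1.3] 21.1 w 0.3 ff 11.3 rp [-3.142e+00 -1.000e-03] q [-0.09  0.67 -0.01  1.96  0.01  0.52  1.66]
```

Call:
move_arm:
  gripper: [0,0,0]
  linear:
    - [-0.02,0,-0.05]
    - [0,0,0]
    - [0,0,0]
  twist: [0,0,0]

```text
clock: 14.3
position: [0.5379, -0.0067, 0.0421]
tool_rot: [3.142, -0.002, -2.938]
force: [-8.6, -0.1, 14.4]
grip_width: 0.0001
finger_force: 8.0
```

```bash
python3 st.py
```

```text
t 14.3 fix mm [-19.4   3.5] z 42.1 yawerr deg -0.03 F fix [-8.5  1.7] 14.4 w 0.1 ff 8.0 rp [ 3.142e+00 -2.000e-03] q [-0.09  0.67 -0.01  1.96  0.01  0.52  1.66]
```

Call:
move_arm:
  gripper: [0,0,0]
  linear:
    - [-0.1,0,-0.02]
    - [0,0,0]
    - [0,0,0]
  twist: [0,0,0]

```text
clock: 14.6
position: [0.538, -0.0067, 0.0421]
tool_rot: [3.141, -0.003, -2.938]
force: [-11.5, -1.6, 16.1]
grip_width: -0.0001
finger_force: 9.8
```

```bash
python3 st.py
```

```text
t 14.6 fix mm [-19.3   3.5] z 42.1 yawerr deg -0.04 F fix [-11.6   0.8] 16.1 w -0.1 ff 9.8 rp [ 3.141e+00 -3.000e-03] q [-0.09  0.67 -0.01  1.96  0.01  0.52  1.66]
```

Call:
move_arm:
  gripper: [0,0,0,0,0,0]
  linear:
    - [-0.04,0,-0.04]
    - [0,0,0]
    - [0,0,0]
    - [0,0,0]
    - [0,0,0]
    - [0,0,0]
  twist: [0,0,0,0,0,0]

```text
clock: 15.2
position: [0.5381, -0.0066, 0.0422]
tool_rot: [3.141, -0.004, -2.938]
force: [-11.4, -1.7, 10.6]
grip_width: -0.0002
finger_force: 8.1
```

```bash
python3 st.py;  python3 - <<'E'
from h import *
ims=[]
for n,(x,y,w,h) in {"scene":(180,170,110,100),"side":(225,130,110,100)}.items():
    f=grab(n); ims.append(cv2.resize(f["img"][y:y+h,x:x+w,::-1],(396,360),interpolation=cv2.INTER_CUBIC))
cv2.imwrite("pics/c6.png",np.hstack(ims))
import st; st.st()
E
```

```text
t 15.2 fix mm [-19.2   3.5] z 42.2 yawerr deg -0.04 F fix [-11.5   0.7] 10.6 w -0.2 ff 8.1 rp [ 3.141 -0.004] q [-0.09  0.67 -0.01  1.96  0.01  0.52  1.66]
t 15.3 fix mm [-19.2   3.5] z 42.2 yawerr deg -0.04 F fix [-10.7   1. ] 10.9 w 0.2 ff 8.1 rp [ 3.141 -0.004] q [-0.09  0.67 -0.01  1.96  0.01  0.52  1.66]
```

View pics/c6.png

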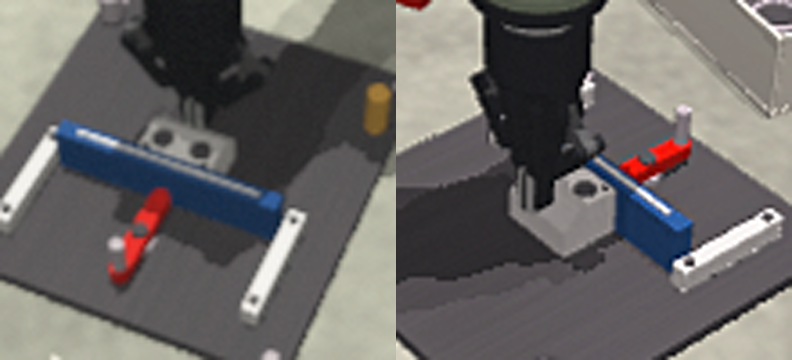

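The block sits flat against the fence, the fingertip is on its bevel and the turnbutton is square. The push measures 15.5 N at 45°, so I'll raise it slightly to mid-range.

Call:
move_arm:
  gripper: [0,0,0,0,0,0]
  linear:
    - [-0.05,0,0]
    - [0,0,0]
    - [0,0,0]
    - [0,0,0]
    - [0,0,0]
    - [0,0,0]
  twist: [0,0,0,0,0,0]

```text
clock: 15.9
position: [0.5381, -0.0066, 0.0422]
tool_rot: [3.141, -0.005, -2.938]
force: [-14.5, -2.3, 12.6]
grip_width: 0.0
finger_force: 9.8
```

```bash
python3 st.py
```

```text
t 15.9 fix mm [-19.1   3.5] z 42.2 yawerr deg -0.04 F fix [-14.7   0.7] 12.6 w 0.0 ff 9.8 rp [ 3.141 -0.005] q [-0.09  0.67 -0.01  1.96  0.01  0.52  1.66]
```

Call:
move_arm:
  gripper: [0,0,0,0,0,0]
  linear:
    - [0.03,0,0]
    - [0,0,0]
    - [0,0,0]
    - [0,0,0]
    - [0,0,0]
    - [0,0,0]
  twist: [0,0,0,0,0,0]

```text
clock: 16.5
position: [0.5381, -0.0066, 0.0422]
tool_rot: [3.141, -0.004, -2.938]
force: [-12.9, -2.1, 11.1]
grip_width: -0.0001
finger_force: 8.7
```

```bash
python3 - <<'E'
from h import *
from st import st
st(); s=monitor.observe(); m=np.linalg.norm(s["force"]); print(m)
if 16<m<19: print(bot.job_done())
E
```

```text
t 16.5 fix mm [-19.2   3.5] z 42.2 yawerr deg -0.04 F fix [-13.    0.6] 11.1 w -0.1 ff 8.7 rp [ 3.141 -0.004] q [-0.09  0.67 -0.01  1.96  0.01  0.52  1.66]
17.123624771104698
the job is handed in; nothing more can be done
None
```

I turned the turnbutton to its hard stop behind the fence, set the block square and flat against the fence, and handed in at 16.5 s while holding a diagonal push of about 17 N.

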